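# Shut the pawn trough's sliding cover under its drag spring

## Robot

A 6-joint arm with a two-finger parallel gripper is mounted at the origin on the work surface. World frame = base frame: x ahead of the robot, y to its left, z up, the work surface at z = 0. Lengths are in m, angles in degrees, forces in N, time in s.
With the tool pointing down it reaches from about 0.35 to 0.775 m from the base axis. Payload 7.3 kg.
Tool frame: the origin (TCP) lies midway between the tips of the shut fingers; the grasp point (between the pads) lies 19 mm behind it (ctrl.grip_point_offset is the distance from the TCP to the grasp point, in m); z points along the fingers, y is the line along which they close (so a half turn about z gives the same grasp; the last joint's range is limited). The gripper opens to 92 mm and grips with 3 to 60 N. Pads are 19 mm wide; open, the fingers measure 130 mm over their backs; the gripper's body (75 mm by 190 mm) begins 47 mm behind the grasp point.
Start: joints at [60.905, 19.595, 87.324, -0, 73.075, -8.365], TCP at [0.186, 0.491, 0.205] pointing down, gripper open.
Joint ranges: [-145.02, 145.02], [-44.19, 115.74], [2.07, 154.8], [-57.11, 237.11], [16.16, 152.29], [-177.93, 177.93]. Speed limits (degrees/s): [147.25, 147.25, 180, 180, 180, 180].

## Interface

Orientations are given as [roll, pitch, yaw] about the fixed x, y, z axes, in that order (R = Rz(yaw) Ry(pitch) Rx(roll)).
In Python, from cell import ctrl, cams gives the robot as it stands.
- The arm moves only by the shell command python3 -m inch 'ROWS' [FORCE]. ROWS is JSON, a list that holds one entry, the list of rows, each a list of 7 numbers: the gripper's target within -1 to 1 (fully open at 1, half-way at 0, shut at -1), then the shift along the tool's x, y, z in m, then the turn, a rotation vector about the tool's x, y, z in rad. A call has 1 to 8 rows; each row is the pose to reach, as a shift and turn from the pose commanded when the call began, along the tool's axes at that moment; what a row does not reach only later rows make up. A row lasts 1/8 s, in which the tool goes at most 62.5 mm and 10.7 degrees, less where a joint would pass 70% of its speed; a pose out of reach is approached as far as the arm can. A call with a gripper value outside its range is refused whole. The fingers move at their own pace and stop on an object; FORCE is the grip in N (left out, the last holds). Time passes only in rows, so rows that repeat a pose let the fingers close. It gives the time, the measured TCP pose, the force, the opening and the grip force at its end, in the units of the state.
- ctrl.read_state(): the state, without advancing time (a new reading comes with each control period).
- cams.camera(name): name is "scene" or "top" or "wrist"; returns the picture (420x560x3 uint8, blue, green, red); there is no depth.
- cams.camera_model(name): a dict with "K" (3x3 intrinsics, pixels), "dist_coeffs" ([k1, k2, p1, p2, k3] as OpenCV has them; the pictures are not rectified), "R" (3x3) and "t" (3): a world point X has camera coordinates R X + t. Camera axes: x right, y down, z forward; pixel columns grow to the right and rows downward; lengths in m; the calibration is good to about 2 mm. A picture is of the moment at which its call begins: read the wrist's pose just before it. camera_model takes no time and is no camera call; for the wrist camera it gives the pose at the moment of the call.
- ctrl.hand_in(): hands the job in; it is judged then, once.
The state is a dict: "time_s": time; "qpos": joint angles; "joint_vel": joint speeds; "joint_efforts": joint torques, N m; "tcp_pos": TCP position; "ee_rot": TCP orientation; "force": force on the tool from outside, world axes, zero at the start; "wrist_torque": the same for the moment, N m; "gripper_width": finger opening in m; "finger_force": force on a finger pad.
Only numpy, scipy, OpenCV 4.12 (cv2) and the standard library are available. Lean on these libraries where they do the work, as an engineer would, in place of code of your own. Each camera call takes 0.05 s, during which the arm holds its last target. There are 200 camera calls.

## Task

The trough is full with its eight pale pawns, so shut its loading hatch: with the fingertips on the rubber strip of the flat wooden cover, press down hard and slide the cover along, on under the brass leaf spring, until it is fully home against the end block. Nothing is gripped or lifted: the cover stays down in its rebate, the gate stays shut and everything else stays where it stands. Then take the fingers away, with the cover left lying flat under the spring.

Things in the scene. Friction and masses are not known exactly. Their poses are not given: they have to be found in the camera images.
- trough: Fixed beech trough 290 mm long (x), 78 mm wide, full of natural pawns; origin: centre of underside. +x points to the closed end (spring, end block), -x to the open end with the gate. The cover slides along x on waxed ledges 62 mm up, between lips 68 mm high. The end block's inner face, the stop, is at x = +131 mm; block and spring clamp are 95 mm high, a crosspiece over the gate 76 mm.
- cover: Loose flat beech slat 165 (x) x 58 x 8 mm, about 110 g, lying in the trough's rebate (2 mm play each side), its x along the trough's x; top 70 mm above the counter. Origin: centre of its underside. Slides on the ledges with friction about 0.15 of the downward load.
- finger_strip: Origin: centre of the top of the ribbed black rubber strip on the cover, 72 mm above the counter. The strip is flat, 102 mm long (x) by 36 mm wide, 2 mm proud, fixed to the cover, friction about 1. This point is 108.5 mm behind the cover's nose and stays on the strip as the cover moves.
- cover_nose (a point): Middle of the cover's leading end face (+x end), half-way up its thickness, 66 mm above the counter when flat. At x = +131 mm in the trough's frame when home; it starts 60 to 95 mm short of that.
- cover_tail (a point): Middle of the cover's rear end face (-x end), half-way up its thickness, 66 mm above the counter when flat.
- spring_toe (a point): Lowest point of the 32 mm wide brass leaf spring, at x = +91 mm in the trough's frame; rooted on the end block, it has a turned-up 18 mm lip towards the incoming cover. At rest it hangs 67 mm above the counter: the cover's nose must wedge it up 3 mm, then it bears down with about 9 N. A press of 12 to 20 N on the strip carries the cover through; a light touch skids.
- spring (a joint): Angle of the leaf spring: 0 at rest, about 0.08 rad when its toe rides on the cover; up is positive.
- gate (a joint): Little pine gate (34 x 47 x 8 mm) that swings on an upright hinge in the open end: 0 shut, grows as it swings outwards; it starts shut.
- pawn_a: A loose dark-stained boxwood pawn, 47 mm tall on a 27 mm round base, standing on the counter near the trough; origin at the centre of its underside. A bystander.
- pawn_b: A loose dark-stained boxwood pawn, 47 mm tall on a 27 mm round base, standing on the counter near the trough; origin at the centre of its underside. A bystander.
- pawn_c: A loose dark-stained boxwood pawn, 47 mm tall on a 27 mm round base, standing on the counter near the trough; origin at the centre of its underside. A bystander.
- cup: Loose pewter trophy cup, 100 mm tall, 62 mm across the mouth, two thin ear handles (88 mm over them) and a round dark wooden foot of 54 mm, right of the trough; origin at the centre of its underside. A bystander.
- bookend: Loose red-painted steel bookend, a 100 x 120 mm foot plate with a 142 mm high upright, left of the trough beside the books; origin at the centre of its underside. A bystander.
Things that resemble listed ones, but are neither listed nor needed, are in the scene too. There is more than one size of the cover; the job needs the middle-sized.

How it is judged (in metres and radians):
On the way:
1. the fingers press on the cover's rubber strip with more than 6 N while its nose passes under the spring's toe (nose past the toe, not yet home) (x of cover_nose in the frame of trough between 0.094 and 0.127 m and z of cover_nose in the frame of trough below 0.07 m and value of joint spring above 0.03 rad and contact force between the fingers and finger_strip above 6 N), for 0.1 s.
At the end, for the whole second after the job is handed in: The cover's nose is within 4 mm of the end block, both ends of the cover within 3 mm of their resting height (lying flat in the rebate, under the spring's toe), at rest; gate open less than 0.2 rad; the three loose pawns, the cup and the bookend within 15 mm of where they stood and upright (x of cover_nose in the frame of trough above 0.127 m and z of cover_nose in the frame of trough between 0.062 and 0.069 m and z of cover_tail in the frame of trough between 0.062 and 0.069 m and y of cover_nose in the frame of trough between -0.005 and 0.005 m and value of joint spring above 0.03 rad and value of joint gate below 0.2 rad and linear speed of cover below 0.01 m/s and distance of each of pawn_a, pawn_b, pawn_c, cup, bookend from where it was at the start of the episode below 0.015 m and angle between each of pawn_a, pawn_b, pawn_c, cup, bookend's own z axis and vertical below 0.3 rad); the robot touches nothing.
It fails at once if the cover is lifted: an end of it rises more than 10 mm off the ledges (z of any of cover_nose, cover_tail in the frame of trough above 0.076 m).
It fails at once if the gate is swung open by more than 0.2 rad (value of joint gate above 0.2 rad).
It fails at once if a loose pawn, the cup or the bookend is moved by more than 15 mm or tipped (not (distance of pawn_a from where it was at the start of the episode below 0.015 m) or not (distance of pawn_b from where it was at the start of the episode below 0.015 m) or not (distance of pawn_c from where it was at the start of the episode below 0.015 m) or not (distance of cup from where it was at the start of the episode below 0.015 m) or not (distance of bookend from where it was at the start of the episode below 0.015 m) or not (angle between pawn_a's own z axis and vertical below 0.3 rad) or not (angle between pawn_b's own z axis and vertical below 0.3 rad) or not (angle between pawn_c's own z axis and vertical below 0.3 rad) or not (angle between cup's own z axis and vertical below 0.3 rad) or not (angle between bookend's own z axis and vertical below 0.3 rad)).
It also fails if it takes over 38 s, if anything falls off the work surface, if the arm or the gripper's body presses on something with over 40 N, if the wrist force passes 120 N, or if a joint passes its speed limit or range.

## Working session

There is one attempt and no reset: what is moved stays moved. The work goes in short steps, Python scripts to look and compute and a shell command to move; the robot and the scene stay as the last step left them, time stands still between calls to the robot, and variables do not carry over. Pictures are saved under pics/ and viewed, at most 10 in all, crops included, and the job is handed in when it is done.

```bash
ls; mkdir -p pics
python3 - <<'E'
from cell import ctrl,cams
import cv2
for n in("scene","top"): cv2.imwrite(f"pics/{n}0.png",cams.camera(n))
s=ctrl.read_state();print(s)
for n in("scene","top"): print(cams.camera_model(n))
E
```

```text
pics
{'time_s': 0.1, 'qpos': array([ 6.09055766e+01,  1.96310906e+01,  8.73682506e+01, -2.07726707e-03,
        7.30733988e+01, -8.36601825e+00]), 'joint_vel': array([-0.07214386, -0.13284813, -0.20790043, -0.03305241,  0.07140263,
       -0.06090624]), 'joint_efforts': array([ 2.40978974e-03, -4.32004380e+01, -2.44697589e+01,  7.18714390e-02,
        5.26046182e-02, -9.22631989e-05]), 'tcp_pos': array([0.18563994, 0.49070201, 0.20424809]), 'ee_rot': array([-1.79927745e+02, -8.61802746e-03,  1.59272195e+02]), 'force': array([-0.73331253, -0.13484601, -0.02709329]), 'wrist_torque': array([-0.02098051,  0.07788913, -0.01334341]), 'finger_force': 0.0, 'gripper_width': 0.09183759894808013}
{'K': array([[535.24279414,   0.        , 283.65717437],
       [  0.        , 535.24279414, 202.42808496],
       [  0.        ,   0.        ,   1.        ]]), 'dist_coeffs': array([-0.0113111,  0.       ,  0.       ,  0.       ,  0.       ]), 'R': array([[-0.5447602 ,  0.8382776 , -0.02295615],
       [ 0.52301635,  0.31823279, -0.79068438],
       [-0.65550761, -0.44273983, -0.61179345]]), 't': array([ 0.30507627, -0.19129998,  1.57647358])}
{'K': array([[418.63071078,   0.        , 284.48708399],
       [  0.        , 418.63071078, 211.56378003],
       [  0.        ,   0.        ,   1.        ]]), 'dist_coeffs': array([-0.00748928,  0.        ,  0.        ,  0.        ,  0.        ]), 'R': array([[ 0.02756004, -0.99939613,  0.02116156],
       [-0.98980132, -0.03024307, -0.13920739],
       [ 0.13976332, -0.01710918, -0.99003712]]), 't': array([-0.05592096,  0.555286  ,  1.14485497])}
```

View pics/top0.png

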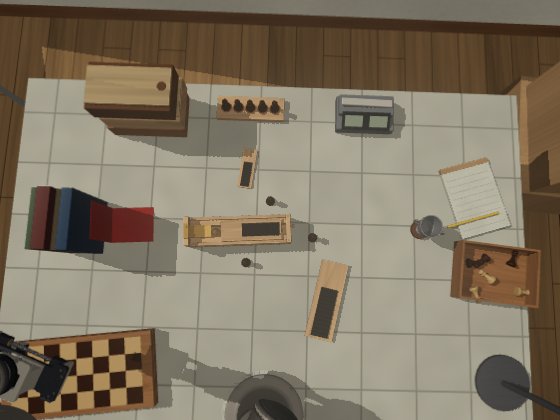

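View pics/scene0.png

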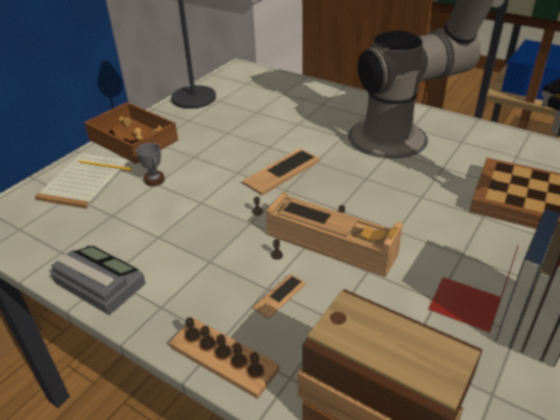

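The top view shows the trough at u 184–291, v≈230, with the brass spring at its left end (about 200,231) and the strip at 241–281. The closed end points to world +y. I'll zoom in on this.

Run:
```python
import cv2
i=cv2.imread("pics/top0.png")[190:280,170:330]
cv2.imwrite("pics/crop.png",cv2.resize(i,None,fx=5,fy=5,interpolation=cv2.INTER_CUBIC))
```

```text
(no output)
```

View pics/crop.png

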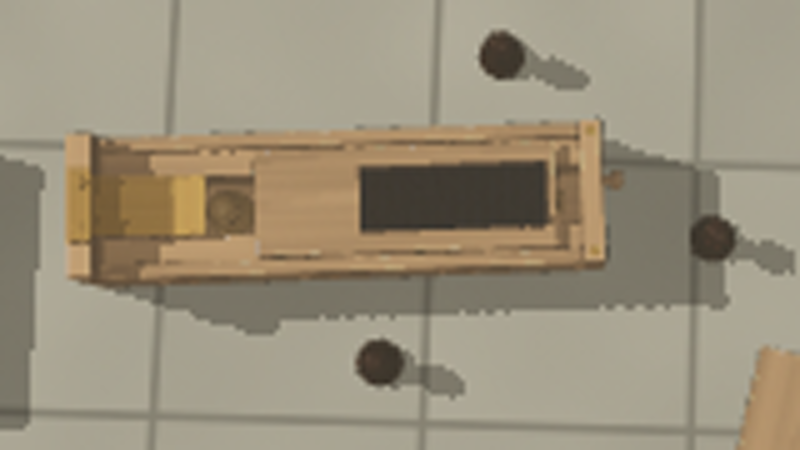

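Crop: the strip's corners are at (360,167), (547,161), (548,228) and (361,231). The nose edge is at x≈255 and the end block's inner top edge at x≈92. The loose pawns are at (500,55), (712,238) and (380,362).

```bash
cat > h.py <<'E'
import numpy as np,cv2
from cell import ctrl,cams
def w(uv,z,m):
    uv=np.array(uv,float).reshape(-1,1,2)
    n=cv2.undistortPoints(uv,m['K'],m['dist_coeffs'])[:,0]
    d=np.c_[n,np.ones(len(n))]@m['R']; c=-m['R'].T@m['t']
    return c+d*((z-c[2])/d[:,2])[:,None]
def px(P,m): return cv2.projectPoints(np.array(P,float),cv2.Rodrigues(m['R'])[0],m['t'],m['K'],m['dist_coeffs'])[0][:,0]
E
python3 - <<'E'
from h import *
m=cams.camera_model("top")
f=lambda L,z:w([((a+.5)/5-.5+170,(b+.5)/5-.5+190) for a,b in L],z,m)
s=f([(360,167),(547,161),(548,228),(361,231)],.072);c=s.mean(0)
print(s.round(4),c.round(4))
a=(s[0]+s[3]-s[1]-s[2])[:2];print(np.linalg.norm(a)/2,np.degrees(np.arctan2(a[1],a[0])))
print("nose",f([(255,160),(255,257)],.07).round(4))
e=f([(68,133),(92,133),(68,282),(92,280),(582,120),(603,120),(603,267),(582,267)],.095);print("blk",e[:4].round(4))
e=f([(582,120),(603,120),(605,267),(582,267)],.076);print("cross",e.round(4))
print("pawns",f([(500,55),(712,238),(380,362)],.035).round(4))
E
```

```text
[[ 0.5169  0.0772  0.072 ]
 [ 0.5233 -0.025   0.072 ]
 [ 0.4865 -0.0266  0.072 ]
 [ 0.4819  0.0751  0.072 ]] [0.5022 0.0252 0.072 ]
0.10206792845588855 93.0887375308901
nose [[0.5193 0.1348 0.07  ]
 [0.4662 0.1323 0.07  ]]
blk [[0.528  0.232  0.095 ]
 [0.5284 0.2192 0.095 ]
 [0.4484 0.2272 0.095 ]
 [0.4499 0.2146 0.095 ]]
cross [[ 0.546  -0.0434  0.076 ]
 [ 0.5464 -0.0549  0.076 ]
 [ 0.4659 -0.0581  0.076 ]
 [ 0.4656 -0.0456  0.076 ]]
pawns [[ 0.5875  0.0034  0.035 ]
 [ 0.4867 -0.1194  0.035 ]
 [ 0.4121  0.0646  0.035 ]]
```

Strip centre is about (0.502, 0.025), the trough heading about 93.3°, and the travel about 82 mm. I'll shut the fingers and move above the strip.

```bash
python3 -m inch '[[[-1,-0.04,-0.03,-0.01,0,0,-0.04],[-1,-0.09,-0.065,-0.02,0,0,-0.1],[-1,-0.14,-0.1,-0.02,0,0,-0.16],[-1,-0.19,-0.135,-0.02,0,0,-0.22],[-1,-0.24,-0.17,-0.02,0,0,-0.28],[-1,-0.29,-0.205,-0.02,0,0,-0.34],[-1,-0.34,-0.24,-0.02,0,0,-0.4],[-1,-0.37,-0.26,-0.02,0,0,-0.419]]]' 20
cat >> h.py <<'E'
from scipy.spatial.transform import Rotation as Ro
def to(t):
    s=ctrl.read_state(); R=Ro.from_euler('xyz',s['ee_rot'],degrees=True)
    G=Ro.from_euler('xyz',[180,0,-176.6],degrees=True)
    print('shift',R.inv().apply(np.array(t)-s['tcp_pos']).round(4),'turn',(R.inv()*G).as_rotvec().round(4),s['tcp_pos'].round(4),s['ee_rot'].round(1),s['force'].round(1),s['time_s'],s['gripper_width'])
E
python3 -c "
from h import *
to([.502,.025,.12])"
```

```text
time_s: 1.1
tcp_pos: [0.4408, 0.1144, 0.2245]
ee_rot: [-180.0, -0.0, -176.8]
force: [-0.2, 0.7, -0.2]
gripper_width: 0.0165
finger_force: 0.0
shift [-0.0561 -0.0927  0.1045] turn [-0.0002 -0.0003 -0.0034] [0.4408 0.1144 0.2245] [-180.    -0.  -176.8] [-0.2  0.7 -0.2] 1.1 0.016527027405363034
```

```bash
python3 -m inch '[[[-1,-0.028,-0.045,0,0,0,0],[-1,-0.056,-0.093,0.01,0,0,0],[-1,-0.056,-0.093,0.05,0,0,0],[-1,-0.056,-0.093,0.09,0,0,0],[-1,-0.056,-0.093,0.104,0,0,0],[-1,-0.056,-0.093,0.104,0,0,0]]]'
python3 - <<'E'
from h import *
s=ctrl.read_state();m=cams.camera_model("wrist");cv2.imwrite("pics/w1.png",cams.camera("wrist"))
to([.502,.025,.12]);print(px([s['tcp_pos'],[.502,.025,.072]],m))
cv2.imwrite("pics/t1.png",cv2.resize(cams.camera("top")[170:290,170:330],None,fx=5,fy=5))
import json;json.dump({k:np.array(v).tolist() for k,v in m.items()},open("w1.json","w"))
E
```

```text
time_s: 1.85
tcp_pos: [0.5008, 0.0274, 0.1206]
ee_rot: [180.0, -0.1, -176.7]
force: [0.7, 1.2, 0.4]
gripper_width: 0.0003
finger_force: 0.0
shift [-0.0003 -0.0024  0.0016] turn [-0.0001  0.0009 -0.0018] [0.5016 0.0274 0.1216] [-1.800e+02  1.000e-01 -1.767e+02] [ 0.1 -0.9  1. ] 1.9 0.00035522245217908084
[[282.78547923 255.99984454]
 [279.34226749 227.87972443]]
```

View pics/w1.png

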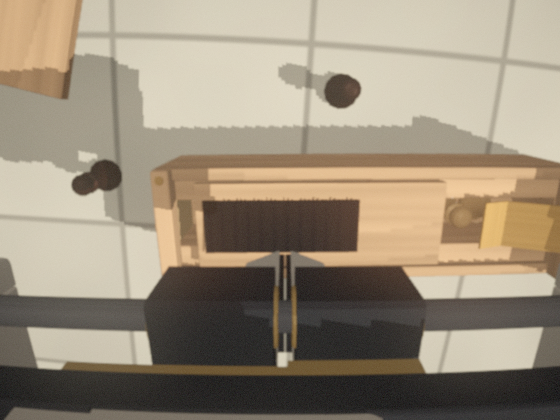

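The wrist view shows the strip's corners at (204,200), (359,200), (358,252) and (206,252). The nose edge runs (444,181)–(438,265), the spring lip edge is at (485,203)–(480,248), and the shut fingertips are at (286,253).

Run:
```python
from h import *
import json
m={k:np.array(v) for k,v in json.load(open("w1.json")).items()}
s=w([(204,200),(359,200),(358,252),(206,252)],.072,m);print(s.round(4),s.mean(0))
a=(s[1]+s[2]-s[0]-s[3])[:2];print(np.linalg.norm(a)/2,np.degrees(np.arctan2(a[1],a[0])))
print(w([(444,181),(438,265)],.07,m).mean(0))
l=w([(195,183),(444,181)],.07,m);d=(l[1]-l[0])[:2];print(l,np.linalg.norm(d),np.degrees(np.arctan2(d[1],d[0])))
```

```text
[[ 0.4859 -0.0244  0.072 ]
 [ 0.4802  0.0751  0.072 ]
 [ 0.5161  0.0786  0.072 ]
 [ 0.522  -0.0232  0.072 ]] [0.50104465 0.02651469 0.072     ]
0.10080735185454337 93.29122611303835
[0.49425583 0.13298715 0.07      ]
[[ 0.47551595 -0.03057339  0.07      ]
 [ 0.46475182  0.12966297  0.07      ]] 0.1605974963976564 93.84315967025323
```

Both views agree, and the TCP is above the strip centre with tool +y along the slide. I'll descend.

```bash
python3 -m inch '[[[-1,0,0,0.02,0,0,0],[-1,0,0,0.04,0,0,0],[-1,0,0,0.044,0,0,0],[-1,0,0,0.046,0,0,0],[-1,0,0,0.046,0,0,0]]]'; python3 -m inch '[[[-1,0,0,0.001,0,0,0],[-1,0,0,0.002,0,0,0],[-1,0,0,0.002,0,0,0]]]'
```

```text
time_s: 2.58
tcp_pos: [0.5017, 0.0273, 0.0757]
ee_rot: [-180.0, 0.1, -176.7]
force: [-0.2, -0.5, 0.9]
gripper_width: 0.0005
finger_force: 0.0
time_s: 2.95
tcp_pos: [0.5011, 0.0273, 0.0728]
ee_rot: [180.0, 0.0, -176.7]
force: [-0.1, 0.5, 0.5]
gripper_width: 0.0007
finger_force: 0.0
```

```bash
python3 -m inch '[[[-1,0,0,0.001,0,0,0],[-1,0,0,0.001,0,0,0]]]'; python3 -m inch '[[[-1,0,0,0.001,0,0,0],[-1,0,0,0.001,0,0,0]]]'
```

```text
time_s: 3.2
tcp_pos: [0.501, 0.0273, 0.0717]
ee_rot: [180.0, -0.0, -176.7]
force: [0.3, -0.4, 0.1]
gripper_width: 0.0005
finger_force: 0.0
time_s: 3.45
tcp_pos: [0.501, 0.0273, 0.0707]
ee_rot: [180.0, -0.0, -176.7]
force: [-0.2, -0.1, -0.6]
gripper_width: 0.0007
finger_force: 0.0
```

```bash
python3 -m inch '[[[-1,0,0,0.0007,0,0,0],[-1,0,0,0.0007,0,0,0]]]'; python3 -m inch '[[[-1,0,0,0.0005,0,0,0],[-1,0,0,0.0005,0,0,0]]]'
```

```text
time_s: 3.7
tcp_pos: [0.501, 0.0273, 0.0701]
ee_rot: [180.0, -0.0, -176.7]
force: [0.1, 0.5, -0.8]
gripper_width: 0.0004
finger_force: 0.0
time_s: 3.95
tcp_pos: [0.501, 0.0273, 0.0696]
ee_rot: [180.0, -0.0, -176.7]
force: [0.1, -1.0, -0.8]
gripper_width: 0.0003
finger_force: 0.0
```

```bash
for i in 1; do python3 -m inch '[[[-1,0,0,0.0005,0,0,0],[-1,0,0,0.0005,0,0,0]]]'; done; python3 -m inch '[[[-1,0,0,0.0005,0,0,0],[-1,0,0,0.0005,0,0,0]]]'; python3 -c "
from h import *
m=cams.camera_model('wrist');i=cams.camera('wrist');cv2.imwrite('pics/w2.png',i)"
```

```text
time_s: 4.2
tcp_pos: [0.501, 0.0273, 0.0691]
ee_rot: [180.0, -0.0, -176.7]
force: [-0.5, 0.4, -0.5]
gripper_width: 0.0006
finger_force: 0.0
time_s: 4.45
tcp_pos: [0.501, 0.0273, 0.0686]
ee_rot: [180.0, -0.0, -176.7]
force: [0.2, -0.1, -0.3]
gripper_width: 0.0004
finger_force: 0.0
```

View pics/w2.png

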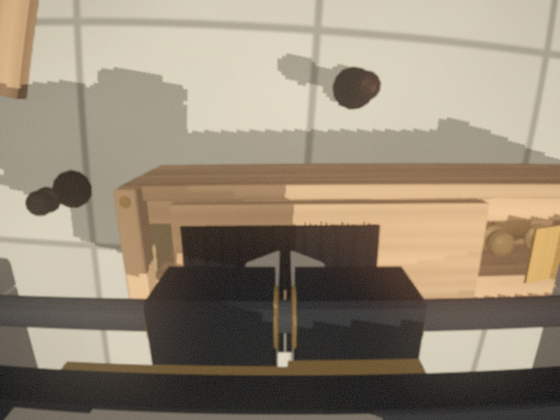

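The fingers are over the strip (u 181–379) and not loaded yet. I'll keep creeping down.

```bash
python3 -m inch '[[[-1,0,0,0.0005,0,0,0],[-1,0,0,0.0005,0,0,0]]]'; python3 -m inch '[[[-1,0,0,0.0005,0,0,0],[-1,0,0,0.0005,0,0,0]]]'|grep -E "tcp|force"
```

```text
time_s: 4.75
tcp_pos: [0.501, 0.0273, 0.0681]
ee_rot: [180.0, -0.0, -176.7]
force: [0.1, 0.4, -0.6]
gripper_width: 0.0005
finger_force: 0.0
tcp_pos: [0.501, 0.0273, 0.0676]
force: [-0.9, 0.7, 0.4]
finger_force: 0.0
```

```bash
python3 -m inch '[[[-1,0,0,0.0005,0,0,0],[-1,0,0,0.0005,0,0,0]]]'|grep -E "tcp|force"; python3 -m inch '[[[-1,0,0,0.0005,0,0,0],[-1,0,0,0.0005,0,0,0]]]'|grep -E "tcp|force"
```

```text
tcp_pos: [0.5011, 0.0273, 0.0671]
force: [-0.6, 0.7, 0.4]
finger_force: 0.0
tcp_pos: [0.501, 0.0273, 0.0666]
force: [-0.3, -0.2, -1.5]
finger_force: 0.0
```

```bash
python3 -m inch '[[[-1,0,0,0.0005,0,0,0],[-1,0,0,0.0005,0,0,0]]]'|grep -E "tcp|force"; python3 -m inch '[[[-1,0,0,0.0005,0,0,0],[-1,0,0,0.0005,0,0,0]]]'|grep -E "tcp|force"
```

```text
tcp_pos: [0.501, 0.0273, 0.0661]
force: [-0.6, 1.1, -0.9]
finger_force: 0.0
tcp_pos: [0.501, 0.0273, 0.0656]
force: [-0.4, 0.2, -0.5]
finger_force: 0.0
```

```bash
python3 -m inch '[[[-1,0,0,0.0005,0,0,0],[-1,0,0,0.0005,0,0,0]]]'|grep -E "tcp|force"; python3 -m inch '[[[-1,0,0,0.0005,0,0,0],[-1,0,0,0.0005,0,0,0]]]'|grep -E "tcp|force"
```

```text
tcp_pos: [0.5011, 0.0273, 0.0651]
force: [0.7, 0.3, 0.1]
finger_force: 0.0
tcp_pos: [0.5011, 0.0273, 0.0646]
force: [0.6, 0.8, 0.1]
finger_force: 0.0
```

Run:
```python
from h import *
import json
s=ctrl.read_state();m=cams.camera_model('wrist');i=cams.camera('wrist');cv2.imwrite('pics/w3.png',i)
cv2.imwrite('pics/w3c.png',cv2.resize(i[180:300,150:420],None,fx=2.9,fy=2.9,interpolation=cv2.INTER_CUBIC))
json.dump({k:np.array(v).tolist() for k,v in m.items()},open("w3.json","w"))
print(px([s['tcp_pos'],[.5011,.0273,.072]],m),-m['R'].T@m['t'],m['K'][0,0],s['force'],s['joint_efforts'])
```

```text
[[282.83616889 256.02606239]
 [282.80653495 261.93056391]] [0.42332451 0.0236651  0.24410204] 368.30947781620046 [0.62459178 0.75898614 0.07566624] [-2.77517807e-03 -4.36802959e+01 -1.88150042e+01 -3.83733900e-02
  6.80839643e-02 -1.34348912e-05]
```

View pics/w3c.png

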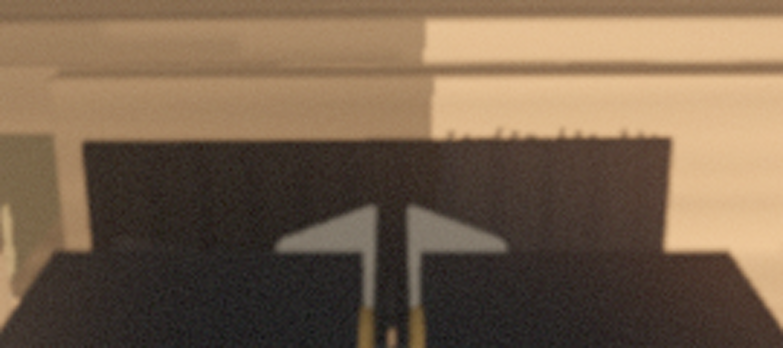

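Zoomed crop: the strip's far edge runs from (179,229.3) to (381.4,228.3) in full pixels, with the fingertips over the strip and no contact visible. I'll solve for the strip's height from that known 102 mm edge, and by triangulation.

Run:
```python
from h import *
import json
L=lambda f:{k:np.array(v) for k,v in json.load(open(f)).items()}
m1,m3,mt=L("w1.json"),L("w3.json"),cams.camera_model("top")
for z in(.055,.06,.065,.072):
  a=w([(179,229.3),(381.4,228.3)],z,m3);b=w([(204,200),(359,200)],z,m1)
  c=w([((x+.5)/5-.5+170,(y+.5)/5-.5+190) for x,y in[(548,228),(361,231)]],z,mt)
  print(z,[np.linalg.norm(q[1]-q[0]).round(4) for q in(a,b,c)],a[:,:2].round(4).tolist(),b[:,:2].round(4).tolist(),c[:,:2].round(4).tolist())
```

```text
0.055 [np.float64(0.1107), np.float64(0.107), np.float64(0.1034)] [[0.4928, -0.0302], [0.4859, 0.0803]] [[0.4906, -0.028], [0.4844, 0.0789]] [[0.488, -0.0267], [0.4833, 0.0766]]
0.06 [np.float64(0.1078), np.float64(0.1049), np.float64(0.1029)] [[0.491, -0.0287], [0.4842, 0.0788]] [[0.4892, -0.0269], [0.4832, 0.0778]] [[0.4876, -0.0267], [0.4829, 0.0761]]
0.065 [np.float64(0.1049), np.float64(0.1027), np.float64(0.1025)] [[0.4891, -0.0273], [0.4826, 0.0773]] [[0.4878, -0.0258], [0.4819, 0.0767]] [[0.4871, -0.0266], [0.4825, 0.0757]]
0.072 [np.float64(0.1008), np.float64(0.0996), np.float64(0.1018)] [[0.4866, -0.0253], [0.4803, 0.0752]] [[0.4859, -0.0244], [0.4802, 0.0751]] [[0.4865, -0.0266], [0.4819, 0.0751]]
```

The strip top solves to about 69–71 mm, so only a few millimetres of bias is possible. I'll continue in gentle steps and watch the force.

```bash
python3 -m inch '[[[-1,0,0,0.0005,0,0,0],[-1,0,0,0.0005,0,0,0]]]'|grep -E "tcp|force"; python3 -m inch '[[[-1,0,0,0.0005,0,0,0],[-1,0,0,0.0005,0,0,0]]]'|grep -E "tcp|force"; python3 -c "
from h import *
print(px([[x,.0273,z] for x in(.4915,.501) for z in(.0646,.075)],cams.camera_model('wrist')))"
```

```text
tcp_pos: [0.501, 0.0273, 0.0641]
force: [0.4, 0.4, -0.2]
finger_force: 0.0
tcp_pos: [0.501, 0.0273, 0.0636]
force: [0.3, -0.4, 0.4]
finger_force: 0.0
[[283.89403179 239.81774345]
 [283.86534687 247.40279897]
 [282.86750389 256.70668409]
 [282.78413215 265.07661304]]
```

```bash
python3 -m inch '[[[-1,0,0,0.0005,0,0,0],[-1,0,0,0.0005,0,0,0]]]'|grep -E "tcp|force"; python3 -m inch '[[[-1,0,0,0.0005,0,0,0],[-1,0,0,0.0005,0,0,0]]]'|grep -E "tcp|force"
```

```text
tcp_pos: [0.5011, 0.0273, 0.0631]
force: [-0.5, -0.2, 0.4]
finger_force: 0.0
tcp_pos: [0.501, 0.0273, 0.0626]
force: [0.7, -0.2, -0.0]
finger_force: 0.0
```

```bash
python3 -m inch '[[[-1,0,0,0.0005,0,0,0],[-1,0,0,0.001,0,0,0],[-1,0,0,0.001,0,0,0]]]'|grep -E "tcp|force:"; python3 -m inch '[[[-1,0,0,0.0005,0,0,0],[-1,0,0,0.001,0,0,0],[-1,0,0,0.001,0,0,0]]]'|grep -E "time|tcp|force:"
```

```text
tcp_pos: [0.501, 0.0273, 0.0615]
force: [-0.3, 0.2, -0.5]
finger_force: 0.0
time_s: 8.3
tcp_pos: [0.501, 0.0273, 0.0606]
force: [0.3, -0.1, -0.1]
finger_force: 0.0
```

```bash
python3 -m inch '[[[-1,0,0,0.0005,0,0,0],[-1,0,0,0.001,0,0,0],[-1,0,0,0.001,0,0,0]]]'|grep -E "tcp|force:"
python3 - <<'E'
from h import *
i=cams.camera('scene');m=cams.camera_model('scene');s=ctrl.read_state()
p=px([s['tcp_pos'],[.501,.0273,.072]],m);print(p)
u,v=p[0].astype(int);print(u,v)
cv2.imwrite('pics/s3.png',cv2.resize(i[v-60:v+60,u-80:u+80],None,fx=5,fy=5,interpolation=cv2.INTER_CUBIC))
E
```

```text
tcp_pos: [0.501, 0.0273, 0.0596]
force: [-0.7, 1.0, 0.5]
finger_force: 0.0
[[307.58353098 216.84918791]
 [307.62874264 212.52694777]]
307 216
```

View pics/s3.png

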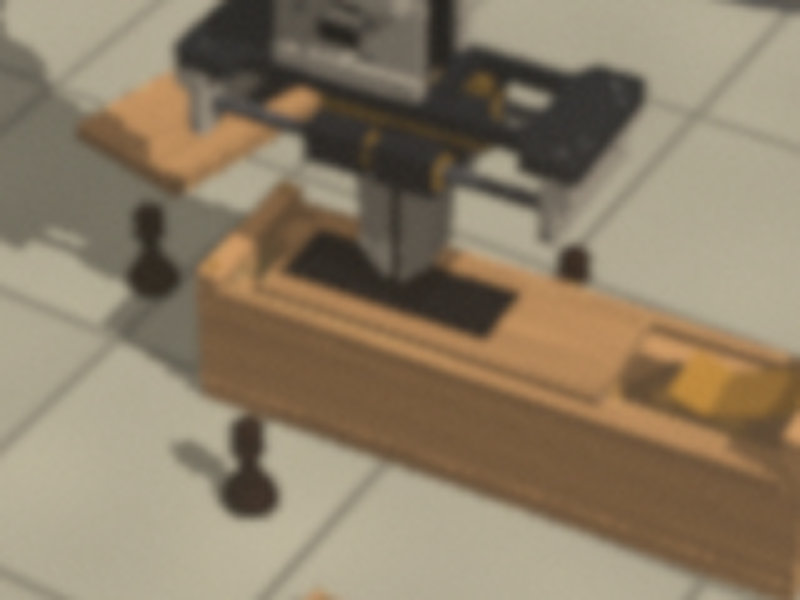

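The scene crop shows the fingertips at (397,283). That matches the image position of the strip top, so contact is imminent. The TCP reading is simply about 10 mm low.

```bash
python3 -m inch '[[[-1,0,0,0.0005,0,0,0],[-1,0,0,0.001,0,0,0],[-1,0,0,0.001,0,0,0]]]'|grep -E "tcp|force:"; python3 -m inch '[[[-1,0,0,0.0005,0,0,0],[-1,0,0,0.001,0,0,0],[-1,0,0,0.001,0,0,0]]]'|grep -E "time|tcp|force:"
```

```text
tcp_pos: [0.501, 0.0273, 0.0586]
force: [-0.6, -0.0, -0.6]
finger_force: 0.0
time_s: 9.48
tcp_pos: [0.501, 0.0273, 0.0576]
force: [-0.5, -0.2, 0.6]
finger_force: 0.0
```

```bash
python3 -m inch '[[[-1,0,0,0.0005,0,0,0],[-1,0,0,0.001,0,0,0],[-1,0,0,0.001,0,0,0]]]'|grep -E "time|tcp|force:"
```

```text
time_s: 9.85
tcp_pos: [0.501, 0.0273, 0.0566]
force: [-0.6, 0.2, 0.4]
finger_force: 0.0
```

```bash
python3 -m inch '[[[-1,0,0,0.001,0,0,0],[-1,0,0,0.001,0,0,0]]]'|grep -E "tcp|force:"; python3 -m inch '[[[-1,0,0,0.001,0,0,0],[-1,0,0,0.001,0,0,0]]]'|grep -E "time|tcp|force:"
```

```text
tcp_pos: [0.501, 0.0273, 0.0555]
force: [1.1, -0.5, -0.8]
finger_force: 0.0
time_s: 10.35
tcp_pos: [0.501, 0.0273, 0.0545]
force: [0.2, 0.3, -0.3]
finger_force: 0.0
```

```bash
python3 -m inch '[[[-1,0,0,0.001,0,0,0],[-1,0,0,0.001,0,0,0]]]'|grep -E "tcp|force:"; python3 -m inch '[[[-1,0,0,0.001,0,0,0],[-1,0,0,0.001,0,0,0]]]'|grep -E "time|tcp|force:"
```

```text
tcp_pos: [0.501, 0.0273, 0.0535]
force: [1.0, 0.7, 0.5]
finger_force: 0.0
time_s: 10.85
tcp_pos: [0.501, 0.0273, 0.0525]
force: [0.3, 0.4, -0.8]
finger_force: 0.0
```

```bash
python3 -m inch '[[[-1,0,0,0.0005,0,0,0],[-1,0,0,0.0005,0,0,0]]]'|grep -E "tcp|force:"; python3 -m inch '[[[-1,0,0,0.0005,0,0,0],[-1,0,0,0.0005,0,0,0]]]'|grep -E "time|tcp|force:"
```

```text
tcp_pos: [0.501, 0.0273, 0.0521]
force: [1.1, -0.7, 0.0]
finger_force: 0.0
time_s: 11.35
tcp_pos: [0.501, 0.0273, 0.0516]
force: [0.4, -0.2, 0.1]
finger_force: 0.0
```

```bash
python3 -m inch '[[[-1,0,0,0.0005,0,0,0],[-1,0,0,0.0005,0,0,0]]]'|grep -E "tcp|force:"
python3 - <<'E'
from h import *
i=cams.camera('scene');m=cams.camera_model('scene');s=ctrl.read_state()
cv2.imwrite('pics/s4.png',cv2.resize(i[176:256,247:367],None,fx=6,fy=6,interpolation=cv2.INTER_CUBIC))
print((px([[.501,.0273,z] for z in(.052,.062,.072,.082)],m)-[247,176])*6)
E
```

```text
tcp_pos: [0.501, 0.0273, 0.0511]
force: [-0.4, 0.3, 0.2]
finger_force: 0.0
[[363.53433784 260.71856344]
 [363.65285647 240.04634694]
 [363.77245584 219.16168665]
 [363.89315019 198.06135167]]
```

View pics/s4.png

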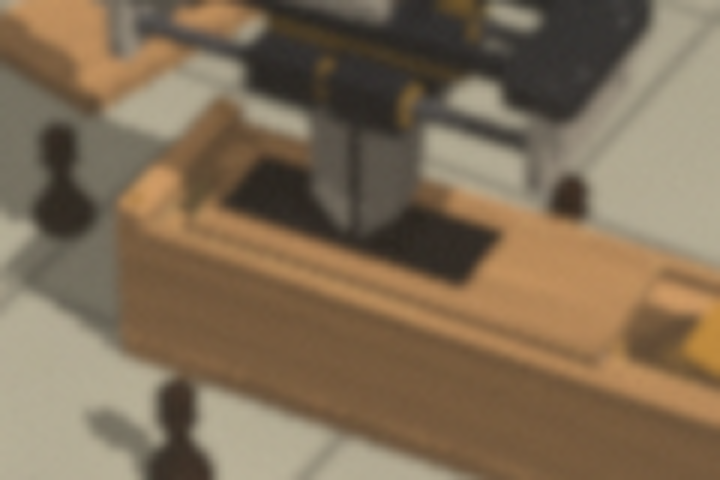

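The tip's near corner is at (357,238), where about (363,232) would be contact, so it is within roughly 2 mm. I'll keep stepping.

```bash
python3 -m inch '[[[-1,0,0,0.0007,0,0,0],[-1,0,0,0.0007,0,0,0]]]'|grep -E "tcp|force:"; python3 -m inch '[[[-1,0,0,0.0007,0,0,0],[-1,0,0,0.0007,0,0,0]]]'|grep -E "time|tcp|force:"
```

```text
tcp_pos: [0.5011, 0.0273, 0.0504]
force: [0.5, 0.3, 0.1]
finger_force: 0.1
time_s: 12.15
tcp_pos: [0.5015, 0.0272, 0.0504]
force: [-0.7, -0.6, 5.4]
finger_force: 2.7
```

```bash
python3 -m inch '[[[-1,0,0,0.0007,0,0,0],[-1,0,0,0.0007,0,0,0]]]'|grep -E "tcp|force:"; python3 -m inch '[[[-1,0,0,0.0007,0,0,0],[-1,0,0,0.0007,0,0,0]]]'|grep -E "time|tcp|force:"
```

```text
tcp_pos: [0.502, 0.0272, 0.0503]
force: [-1.6, 0.0, 10.8]
finger_force: 5.2
time_s: 12.65
tcp_pos: [0.5024, 0.0272, 0.0503]
force: [-2.4, -0.4, 15.4]
finger_force: 7.7
```

Contact at 15 N, with a stiffness of about 7.5 N/mm. Sliding now.

```bash
python3 -m inch '[[[-1,0,0.002,0.0003,0,0,0],[-1,0,0.006,0.0003,0,0,0],[-1,0,0.011,0.0003,0,0,0],[-1,0,0.016,0.0003,0,0,0],[-1,0,0.020,0.0003,0,0,0],[-1,0,0.020,0.0003,0,0,0]]]'|grep -E "time|tcp|force:"
```

```text
time_s: 13.4
tcp_pos: [0.5023, 0.0472, 0.0503]
force: [-0.2, -0.6, 15.6]
finger_force: 7.7
```

```bash
python3 -m inch '[[[-1,0,0.004,0.0002,0,0,0],[-1,0,0.008,0.0003,0,0,0],[-1,0,0.012,0.0004,0,0,0],[-1,0,0.016,0.0004,0,0,0],[-1,0,0.020,0.0004,0,0,0],[-1,0,0.020,0.0004,0,0,0]]]'|grep -E "time|tcp|force:"
python3 - <<'E'
from h import *
i=cams.camera('wrist');cv2.imwrite('pics/w5.png',i)
E
```

```text
time_s: 14.15
tcp_pos: [0.501, 0.0664, 0.0503]
force: [-1.7, -4.6, 19.5]
finger_force: 9.7
```

View pics/w5.png

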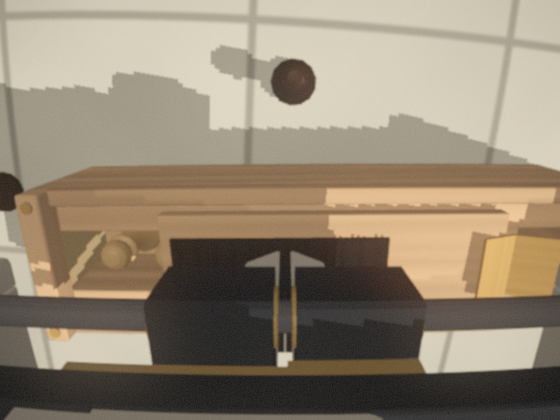

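The cover travels with the fingers without slipping (the strip is still centred on u≈280), and its nose (u≈507) is now under the spring lip (480). I'll carry on through.

```bash
python3 -m inch '[[[-1,0,0.003,0,0,0,0],[-1,0,0.006,0,0,0,0],[-1,0,0.009,0,0,0,0],[-1,0,0.012,0,0,0,0],[-1,0,0.015,0,0,0,0],[-1,0,0.018,0,0,0,0],[-1,0,0.021,0,0,0,0],[-1,0,0.024,0,0,0,0]]]'|grep -E "time|tcp|force:"
```

```text
time_s: 15.2
tcp_pos: [0.4995, 0.0896, 0.0502]
force: [-3.7, -9.1, 20.4]
finger_force: 10.0
```

```bash
python3 -m inch '[[[-1,0,0.003,0,0,0,0],[-1,0,0.006,0,0,0,0],[-1,0,0.009,0,0,0,0],[-1,0,0.012,0,0,0,0],[-1,0,0.014,0,0,0,0],[-1,0,0.014,0,0,0,0]]]'|grep -E "time|tcp|force:"
```

```text
time_s: 15.95
tcp_pos: [0.4985, 0.1041, 0.0502]
force: [-4.2, -6.6, 19.9]
finger_force: 10.1
```

```bash
python3 -m inch '[[[-1,0,0.002,0,0,0,0],[-1,0,0.004,0,0,0,0],[-1,0,0.004,0,0,0,0]]]'|grep -E "time|tcp|force:"; python3 -m inch '[[[-1,0,0.002,0,0,0,0],[-1,0,0.002,0,0,0,0]]]'|grep -E "time|tcp|force:"
```

```text
time_s: 16.32
tcp_pos: [0.4983, 0.1081, 0.0502]
force: [-3.0, -5.7, 20.7]
finger_force: 10.1
time_s: 16.58
tcp_pos: [0.4981, 0.1101, 0.0502]
force: [-2.5, -6.6, 19.8]
finger_force: 10.2
```

```bash
python3 -m inch '[[[-1,0,0.0015,0,0,0,0],[-1,0,0.0015,0,0,0,0]]]'|grep -E "time|tcp|force:"; python3 -m inch '[[[-1,0,0.0015,0,0,0,0],[-1,0,0.0015,0,0,0,0]]]'|grep -E "time|tcp|force:"
```

```text
time_s: 16.82
tcp_pos: [0.4981, 0.1116, 0.0502]
force: [-3.2, -5.9, 20.3]
finger_force: 10.2
time_s: 17.08
tcp_pos: [0.498, 0.1118, 0.0502]
force: [-2.6, -12.7, 20.2]
finger_force: 10.3
```

Hard stop: the axial force jumped from 6 to 12.7 N with no further motion, so the cover is home. I'll lift straight off and check.

```bash
python3 -m inch '[[[-1,0,0.001,0,0,0,0],[-1,0,0.001,-0.001,0,0,0],[-1,0,0.001,-0.003,0,0,0],[-1,0,0.001,-0.006,0,0,0],[-1,0,0,-0.03,0,0,0],[-1,0,0,-0.06,0,0,0],[-1,0,0,-0.1,0,0,0],[-1,0,0,-0.12,0,0,0]]]'; python3 -m inch '[[[-1,0,-0.05,0,0,0,0],[-1,0,-0.1,0,0,0,0],[-1,0,-0.15,0,0,0,0],[-1,0,-0.15,0,0,0,0]]]'|grep -E "tcp|force:"
python3 - <<'E'
from h import *
cv2.imwrite('pics/w6.png',cams.camera('wrist'))
a=cv2.resize(cams.camera('top')[190:280,170:330],None,fx=4,fy=4,interpolation=cv2.INTER_CUBIC)
b=cv2.resize(cams.camera('scene')[180:280,250:410],None,fx=4,fy=4,interpolation=cv2.INTER_CUBIC)[:240]
b=cv2.resize(cams.camera('scene')[190:280,250:410],None,fx=4,fy=4,interpolation=cv2.INTER_CUBIC)
cv2.imwrite('pics/f.png',cv2.resize(np.vstack([a,b]),None,fx=.83,fy=.83))
E
```

```text
time_s: 18.08
tcp_pos: [0.4966, 0.1145, 0.1695]
ee_rot: [180.0, 0.1, -176.7]
force: [-0.0, 0.4, 0.6]
gripper_width: 0.0005
finger_force: 0.0
tcp_pos: [0.5046, -0.0381, 0.1673]
force: [-0.7, 0.6, -0.1]
finger_force: 0.0
```

View pics/f.png

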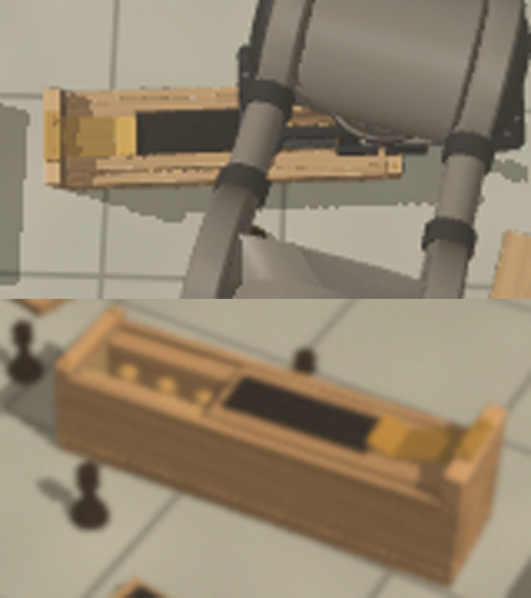

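The strip's front edge now reaches the spring lip (top-crop u≈136), as expected at home (x≈73 mm). The cover lies flat under the spring and the visible pawns are still standing. Handing in.

```bash
python3 -c "
from cell import ctrl
print(ctrl.hand_in())"
```

```text
the job is handed in; nothing more can be done
None
```

The cover was pressed at about 20 N and slid about 85 mm under the spring to a hard stop, the fingers are clear, and the job is handed in; no verdict came back, and I did not look again at the gate, cup or bookend after the slide.

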